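Call on the short strip's key

ROBOT

A 7-joint arm with a two-finger parallel gripper is mounted at the origin on the work surface. World frame = base frame: x ahead of the robot, y to its left, z up, the work surface at z = 0. Lengths are in m, angles in rad, forces in N, time in s.
With the tool pointing down it reaches from about 0.35 to 0.9 m from the base axis. Payload 8.1 kg.
Tool frame: the origin (TCP) lies midway between the tips of the shut fingers; the grasp point (between the pads) lies 19 mm behind it; z points along the fingers, y is the direction in which the jaws open and shut (so a half turn about z gives the same grasp; the last joint's range is limited). The gripper opens to 92 mm and grips with 3 to 60 N. Pads are 19 mm wide; open, the fingers measure 130 mm over their backs; the gripper's body (75 mm by 190 mm) begins 47 mm behind the grasp point.
Start: joints at [1.214, 0.434, 0.025, 1.573, -0.012, 1.134, -0.075], TCP at [0.157, -0.605, 0.227] pointing down, gripper open.
Joint ranges: [-2.62, 2.62], [-0.44, 2.09], [-1.27, 1.32], [0.08, 2.57], [-1.32, 4.46], [0.12, 2], [-2.74, 2.74]. Speed limits (rad/s): [2.22, 2.22, 3.01, 3.01, 3.14, 3.14, 3.14].

INTERFACE

Orientations are given as a rotation vector (axis times angle).
In Python, from cell import arm gives the robot as it stands. The module is installed in compiled form; this text tells all that it offers.
- The arm moves only by the tool jog_arm, never from a script. Its argument "increments" is a list of rows, each an object with "slide": the shift along the tool's x, y, z in mm, a list of three; "roll": the turn about the tool's z in rad; "gripper": the opening, from 0 (shut) to 1 (fully open). In form: [{"slide": [x, y, z], "roll": roll, "gripper": gripper}, ...]. A call has exactly 10 rows; each row is the pose to reach, as a shift and turn from the pose commanded when the call began, along the tool's axes at that moment; what a row does not reach only later rows make up. A row lasts 1/12 s, in which the tool goes at most 41.7 mm and 7.16 degrees, less where a joint would pass 70% of its speed; a pose out of reach is approached as far as the arm can. A call with a gripper value outside its range is refused whole. The fingers move at their own pace and stop on an object; "newtons" is the grip in N (left out, the last holds). Time passes only in rows, so rows that repeat a pose let the fingers close, or fill a call up. It gives the time, the measured TCP pose, the force and the opening at its end, in the units of the state.
- arm.observe(): the state, without advancing time (a new reading comes with each control period).
- arm.get_image(name): name is "side" or "top"; returns a dict with "frame" (480x640x3 uint8, blue, green, red), "depth" (480x640 float32, m along the optical axis (not along the pixel's ray), 0 where there is no reading), "intrinsics" (3x3 intrinsics, pixels), "R" (3x3) and "t" (3): a world point X has camera coordinates R X + t. Camera axes: x right, y down, z forward; pixel columns grow to the right and rows downward; lengths in m; the calibration is good to about 2 mm. A picture is of the moment at which its call begins.
- arm.sign_off(): hands the job in, once; it reports no verdict.
The state is a dict: "clock": time; "joints": joint angles; "dq": joint speeds; "joint_efforts": joint torques, N m; "position": TCP position; "ee_rot": TCP orientation; "force": force on the tool from outside, world axes, zero at the start; "ft_torque": the same for the moment, N m; "width": opening from 0.0 (shut) to 1.0 (fully open).
Only numpy, scipy, OpenCV 4.12 (cv2) and the standard library are available. Lean on these libraries where they do the work, as an engineer would, in place of code of your own. Each camera call takes 0.05 s, during which the arm holds its last target.

TASK

Call the controller whose flight is on the short strip holder: with the fingertips, gently press the black key at the foot of the bay in which the short holder lies, right down, keep it down for about a second and a half, then let it up and draw the hand well clear. Leave the other two keys unpressed, and the strip holders, hook rail, microphone, stapler and ashtray where they are; nothing is to be picked up.

Things in the scene. Friction and masses are not known exactly. Their poses are not given: they have to be found in the camera images.
- console: fixed grey steel console, 300 mm deep (x), 710 wide (y); origin on the desk under its centre, x points up the slope, y left. Middle 370 mm: a face rising 10 degrees along +x, from z 28 at x -148 to z 80 at x +147; on each side a level wing 45 mm high. Three bays at y +110, 0, -110 between 4 mm high strips; each has a 6 mm high lip under the holder's foot and, nearer the robot, a black key
- key_left_top (a point): centre of the top of the left bay's (console y = +110 mm) key: a black plastic cap 26 mm (along the slope) x 36 mm (across), standing 14 mm above the face and 56 mm down the slope from the lip; its top is parallel to the face (tilted 10 degrees towards the robot); z axis square to the face; the point moves down with the key
- key_mid_top (a point): centre of the top of the middle bay's (y = 0) key: a black plastic cap 26 mm (along the slope) x 36 mm (across), standing 14 mm above the face and 56 mm down the slope from the lip; its top is parallel to the face (tilted 10 degrees towards the robot); z axis square to the face; the point moves down with the key
- key_right_top (a point): centre of the top of the right bay's (y = -110 mm) key: a black plastic cap 26 mm (along the slope) x 36 mm (across), standing 14 mm above the face and 56 mm down the slope from the lip; its top is parallel to the face (tilted 10 degrees towards the robot); z axis square to the face; the point moves down with the key
- key_left (a joint): press depth of the left key, in m: 0 up, 0.007 fully down; it moves square to the face against a spring, about 1 N at first and 4 N when fully down, and springs back up when let go
- key_mid (a joint): press depth of the middle key, in m: 0 up, 0.007 fully down; it moves square to the face against a spring, about 1 N at first and 4 N when fully down, and springs back up when let go
- key_right (a joint): press depth of the right key, in m: 0 up, 0.007 fully down; it moves square to the face against a spring, about 1 N at first and 4 N when fully down, and springs back up when let go
- holder_short: short strip holder, a loose cream plastic tray with a paper strip in it, 85 mm long (x, up the slope), 32 mm wide, 12 mm high; lies in one of the three bays with its foot at the lip; origin at the middle of its foot end (the end nearest the key), on its underside; the key of its bay is about 58 mm from the origin, down the slope, the next key over 100 mm
- holder_long_a: long strip holder, loose, like the short one but 150 mm long; origin likewise at the foot end; lies in another bay
- holder_long_b: the second long strip holder, 150 mm long, loose, in the remaining bay; origin likewise
- hook_rail (a joint): angle of the hinged aluminium hook rail on the console's upper edge, in rad: 0 upright, growing as it leans away from the robot; stiff hinge, it stays where it is left
- hook_rail_mid (a point): middle of the upper edge of the hook rail: an aluminium strip 340 mm long (across) and 26 mm high above its hinge, with five small hooks; the hinge runs along the upper edge of the sloped face, about 245 mm up the slope from the keys
- microphone: chunky black bakelite desk microphone, loose, base 84 mm across, head 50 mm long and 54 mm across, 117 mm high in all; stands on the back half of one wing; origin under its base
- stapler: chrome desk stapler, loose, 125 x 36 x 56 mm, lying along the slope direction on the back half of the other wing; origin under its centre
- ashtray: squat green glass ashtray, loose, 84 mm across, 30 mm high, on the front half of the right (y = -275 mm) wing; origin under its centre
Things that resemble listed ones, but are neither listed nor needed, are in the scene too. There is more than one size of the microphone; the one meant has the size given above. Of the things that look like the ashtray, the middle-sized one is meant.

How it is judged:
By the outcome, as a careful person would: the job done as asked, in the order asked, and still so for the second after the job is handed in, with the robot touching nothing.
It also fails if it takes over 40 s, if anything falls off the work surface, if the arm or the gripper's body presses on something with over 40 N, if the wrist force passes 120 N, or if a joint passes its speed limit or range.

## Working session

There is one attempt and no reset: what is moved stays moved. The work goes in short steps, Python scripts to look and compute and a tool call to move; the robot and the scene stay as the last step left them, time stands still between calls to the robot, and variables do not carry over. Pictures are saved under pics/ and viewed, and the job is handed in when it is done.

Besides the shell and the picture viewer there is one more tool, called after ">>>" as a command line: name --argument value ..., lists and objects as JSON in quotes. jog_arm: Moves the arm, as the interface text tells. Its arguments: {"type":"object","properties":{"increments":{"type":"array"},"newtons":{"type":"number"}},"required":["increments"]}

```bash
mkdir -p pics; python3 - <<'E'
from cell import arm
import cv2,numpy as np
o=arm.observe();print(o)
for n in("side","top"):
    d=arm.get_image(n);cv2.imwrite(f"pics/{n}0.png",d["frame"]);np.savez(f"{n}0.npz",**d)
    print(n,d["intrinsics"],d["R"],d["t"])
E
```

```text
{'clock': 0.0, 'joints': array([ 1.21437899,  0.43521867,  0.02496305,  1.57410869, -0.01158879,
        1.13402947, -0.0751182 ]), 'dq': array([-0.00246753, -0.00042352, -0.0013119 ,  0.00089516, -0.0007614 ,
       -0.0005293 , -0.00026306]), 'joint_efforts': array([ 4.39414480e-04, -6.67847013e+01,  9.84627642e-01, -3.14455676e+01,
       -6.07424229e-02,  4.29170066e-02,  1.72022424e-04]), 'position': array([ 0.15674967, -0.60447617,  0.22594308]), 'ee_rot': array([-3.11477509e+00, -3.97310170e-01,  5.57414188e-04]), 'force': array([-0.59234117, -0.16551803,  1.22883143]), 'ft_torque': array([ 0.00144499, -0.03247862,  0.01169178]), 'width': 0.9969428125085489}
side [[528.16201334   0.         319.28357502]
 [  0.         528.16201334 238.89070571]
 [  0.           0.           1.        ]] [[-0.9991443  -0.04074303  0.00711864]
 [-0.03315627  0.68611831 -0.72673401]
 [ 0.02472511 -0.72634817 -0.68688209]] [0.51383787 0.16200115 1.2880066 ]
top [[605.32379987   0.         316.86294851]
 [  0.         605.32379987 240.46494198]
 [  0.           0.           1.        ]] [[ 0.00508225 -0.99998528  0.00189963]
 [-0.99911946 -0.00515694 -0.04163792]
 [ 0.04164711 -0.00168634 -0.99913096]] [-0.09764024  0.51041273  1.53789914]
```

View pics/top0.png

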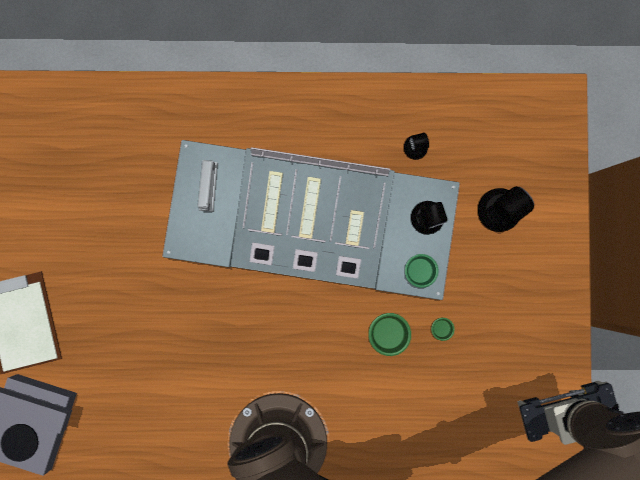

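View pics/side0.png

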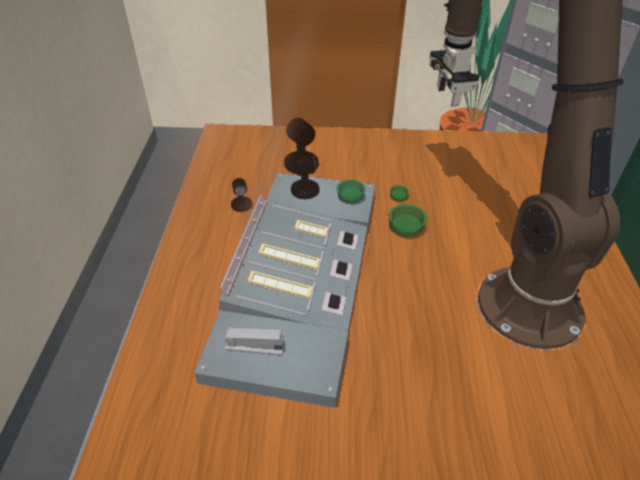

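The top view shows three holders. The short one is at pixel (356,228) in the right bay, and its key is at (348,267). The other keys are at (305,261) and (262,254). The ashtray is at (421,271) and the microphone at (430,217).

```bash
python3 - <<'E'
import cv2,numpy as np
from scipy.spatial.transform import Rotation as Ro
def world(d,u,v,z):
    K=d["intrinsics"];p=np.array([(u-K[0,2])*z/K[0,0],(v-K[1,2])*z/K[1,1],z]);return d["R"].T@(p-d["t"])
for n,seeds in(("top",[(262,254),(305,261),(348,267)]),("side",[(334,303),(341,269),(348,240)])):
    d=np.load(n+"0.npz");g=d["frame"].max(2)
    m=(g<60).astype(np.uint8)
    _,lab,st,c=cv2.connectedComponentsWithStats(m)
    for u,v in seeds:
        l=lab[v,u]; ys,xs=np.where(lab==l); z=np.median(d["depth"][ys,xs]);print(n,c[l],st[l],world(d,*c[l],z))
        ps=np.array([world(d,x,y,d["depth"][y,x]) for x,y in zip(xs,ys)]);print('  mean',ps.mean(0), ps[:,2].min(),ps[:,2].max())
d=np.load("top0.npz")
for nm,(u,v) in dict(ash=(421,271),corner_l=(168,253),corner_r=(441,295),ct=(184,145),cr=(456,185)).items(): print(nm,world(d,u,v,d["depth"][v,u]))
o=[-3.11477509e+00, -3.97310170e-01,  5.57414188e-04];print(Ro.from_rotvec(o).as_matrix())
f=d["frame"][120:310,150:480];cv2.imwrite("pics/crop.png",cv2.resize(f,None,fx=2.4,fy=2.4,interpolation=cv2.INTER_CUBIC))
E
```

```text
top [261.47826087 253.86956522] [255 248  14  12 138] [0.47516507 0.04292343 0.04878923]
  mean [0.4751615  0.0429199  0.04880967] 0.030847596005414715 0.06008388990176985
top [304.87313433 260.54477612] [298 255  15  12 134] [ 0.45908636 -0.06533828  0.04878305]
  mean [ 0.45896306 -0.06547891  0.05978511] 0.03348215634021758 1.558000645157028
top [348.37313433 267.12686567] [342 262  14  12 134] [ 0.44325039 -0.17380721  0.04849908]
  mean [ 0.44328899 -0.17322547  0.05976549] 0.03916241372804773 1.558000645157028
side [333.89795918 301.43877551] [329 295  10  13  98] [0.47851045 0.05142695 0.04944252]
  mean [0.47849731 0.05060082 0.04850713] 0.04150585526652494 0.05618077908657899
side [341.32051282 267.87179487] [337 263   9  11  78] [ 0.46238359 -0.05670845  0.04963266]
  mean [ 0.46315495 -0.03419581  0.07309027] 0.04065018722183286 0.9987825824363854
side [347.88571429 238.22857143] [344 233   9  11  70] [ 0.44627789 -0.16511705  0.04905656]
  mean [ 0.44625967 -0.16549516  0.04874057] 0.03917529094946414 0.05598989357936586
ash [ 0.43457163 -0.3538538   0.05392984]
corner_l [0.47613665 0.27581936 0.04893585]
corner_r [ 0.37484059 -0.40580703  0.04188307]
ct [0.74826489 0.24069732 0.04496009]
cr [ 0.65071171 -0.44375262  0.04527173]
[[ 9.67979571e-01  2.51028375e-01 -5.52103567e-04]
 [ 2.51028936e-01 -9.67978386e-01  1.52236423e-03]
 [-1.52267700e-04 -1.61221145e-03 -9.99998689e-01]]
```

View pics/crop.png

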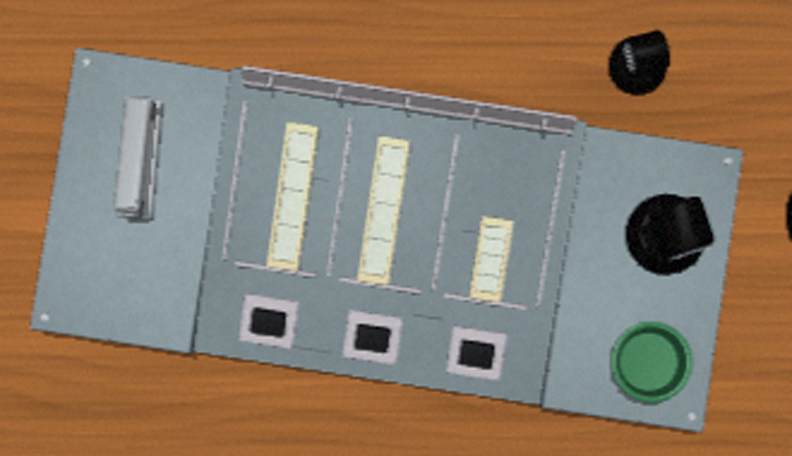

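>>> jog_arm --increments '[{"slide": [15,-14,0],"roll": 0.02,"gripper": 0},{"slide": [40,-36,0],"roll": 0.06,"gripper": 0},{"slide": [65,-59,0],"roll": 0.12,"gripper": 0},{"slide": [90,-82,0],"roll": 0.18,"gripper": 0},{"slide": [115,-104,0],"roll": 0.24,"gripper": 0},{"slide": [140,-127,0],"roll": 0.3,"gripper": 0},{"slide": [165,-149,0],"roll": 0.35,"gripper": 0},{"slide": [185,-167,0],"roll": 0.39,"gripper": 0},{"slide": [200,-181,0],"roll": 0.4,"gripper": 0},{"slide": [205,-186,0],"roll": 0.4,"gripper": 0}]'

```text
clock: 0.93
position: [0.3106, -0.3703, 0.2266]
ee_rot: [-3.132, 0.223, -0.0]
force: [-0.2, -0.1, -0.4]
width: 0.325
```

```bash
cat >h.py <<'E'
from cell import arm
import numpy as np
from scipy.spatial.transform import Rotation as Ro
def delta(t):
    o=arm.observe();M=Ro.from_rotvec(o["ee_rot"]).as_matrix()
    print(o["clock"],o["position"],o["force"],o["width"]);print("yaw",np.degrees(np.arctan2(M[1,0],M[0,0])),"tilt",M[:,2])
    print("slide mm",1000*M.T@(np.array(t)-o["position"]))
E
python3 -c "
from h import *
delta([.4403,-.1731,.12])"
```

```text
0.9333 [ 0.31059758 -0.37032673  0.22657283] [-0.24275736 -0.14169019 -0.39495826] 0.32499729557344575
yaw -8.159128550185931 tilt [ 2.93371310e-04  1.31716649e-03 -9.99999090e-01]
slide mm [ 100.38753127 -213.49448447  106.87056147]
```

>>> jog_arm --increments '[{"slide": [6,-13,0],"roll": 0,"gripper": 0},{"slide": [18,-38,0],"roll": 0,"gripper": 0},{"slide": [30,-64,0],"roll": 0,"gripper": 0},{"slide": [43,-92,0],"roll": 0,"gripper": 0},{"slide": [56,-120,5],"roll": 0,"gripper": 0},{"slide": [69,-147,20],"roll": 0,"gripper": 0},{"slide": [82,-174,40],"roll": 0,"gripper": 0},{"slide": [93,-198,65],"roll": 0,"gripper": 0},{"slide": [99,-210,85],"roll": 0,"gripper": 0},{"slide": [100,-213,100],"roll": 0,"gripper": 0}]'

```text
clock: 1.77
position: [0.4395, -0.1752, 0.125]
ee_rot: [-3.132, 0.224, 0.001]
force: [-0.2, -0.8, -0.5]
width: 0.001
```

```bash
python3 -c "
from h import *
import cv2
delta([.4403,-.1731,.0525])
for n,(x,y,w) in dict(top=(230,180,180),side=(260,140,180)).items():
    d=arm.get_image(n);cv2.imwrite('pics/%s1.png'%n,cv2.resize(d['frame'][y:y+135,x:x+w],None,fx=4,fy=4))
    p=d['R']@arm.observe()['position']+d['t'];q=d['intrinsics']@p;print(n,q[:2]/q[2],'crop',(q[:2]/q[2]-[x,y])*4)
"
```

```text
1.7667 [ 0.43952045 -0.17520924  0.12501098] [-0.21695649 -0.8123027  -0.48107572] 0.0012793842373837695
yaw -8.164370529310895 tilt [-6.52626126e-04  1.22185938e-03 -9.99999041e-01]
slide mm [ 0.53153716 -2.11758507 72.51298091]
top [350.78470057 269.55477872] crop [483.13880227 358.21911487]
side [352.76739366 213.61143262] crop [371.06957462 294.44573049]
```

View pics/side1.png

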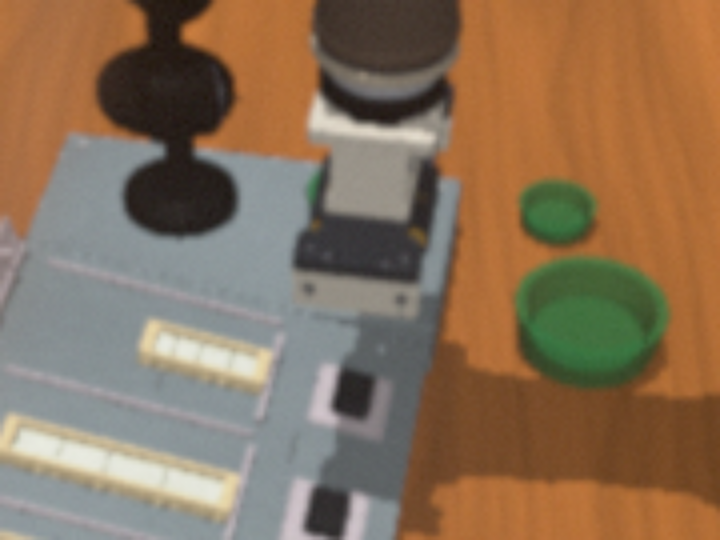

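View pics/top1.png

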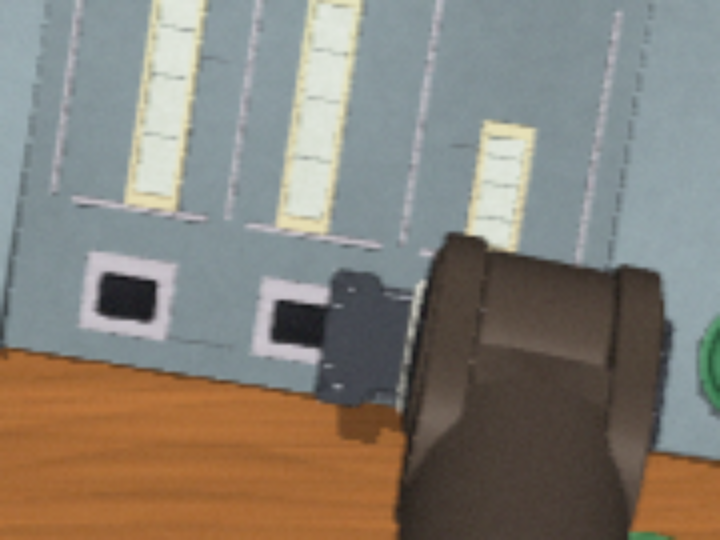

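```bash
python3 -c "
from h import *
delta([.4403,-.1731,.056])"
```

```text
1.8667 [ 0.4372396  -0.17674145  0.12446877] [-0.29819673 -0.08821509 -0.00185285] 0.0035778696800163375
yaw -8.28074038342582 tilt [-0.0045243   0.00142125 -0.99998876]
slide mm [ 2.82457087 -3.99257748 68.45932899]
```

>>> jog_arm --increments '[{"slide": [1,-1,5],"roll": 0,"gripper": 0},{"slide": [2,-2,15],"roll": 0,"gripper": 0},{"slide": [2,-3,27],"roll": 0,"gripper": 0},{"slide": [2,-3,39],"roll": 0,"gripper": 0},{"slide": [2,-3,50],"roll": 0,"gripper": 0},{"slide": [2,-3,58],"roll": 0,"gripper": 0},{"slide": [2,-3,64],"roll": 0,"gripper": 0},{"slide": [2,-3,67],"roll": 0,"gripper": 0},{"slide": [2,-3,67],"roll": 0,"gripper": 0},{"slide": [2,-3,67],"roll": 0,"gripper": 0}]'

```text
clock: 2.7
position: [0.4412, -0.1749, 0.06]
ee_rot: [3.133, -0.23, 0.0]
force: [-0.5, 0.4, -0.1]
width: 0.006
```

```bash
python3 -c "
from h import *
import cv2
delta([.4403,-.1731,.052])
for n,(x,y,w) in dict(side=(290,180,120)).items():
    d=arm.get_image(n);cv2.imwrite('pics/%s2.png'%n,cv2.resize(d['frame'][y:y+90,x:x+w],None,fx=6,fy=6,interpolation=cv2.INTER_CUBIC))
    p=d['R']@arm.observe()['position']+d['t'];q=d['intrinsics']@p;print(n,(q[:2]/q[2]-[x,y])*6)
delta([.4403,-.1731,.052])
"
```

```text
2.7 [ 0.44122033 -0.17486355  0.05995931] [-0.4586413   0.35420155 -0.05334611] 0.005600228544506203
yaw -8.393194637109023 tilt [ 2.98942624e-04 -1.66026962e-04 -9.99999942e-01]
slide mm [-1.17043941 -1.61128844  7.95874591]
side [359.69754177 315.96057339]
2.75 [ 0.44137469 -0.1748858   0.06014401] [-0.41073643 -0.64167004  0.95730408] 0.005561434018134266
yaw -8.389890300541028 tilt [ 6.96825069e-04 -3.07113531e-04 -9.99999710e-01]
slide mm [-1.32972724 -1.61153339  8.14271305]
```

View pics/side2.png

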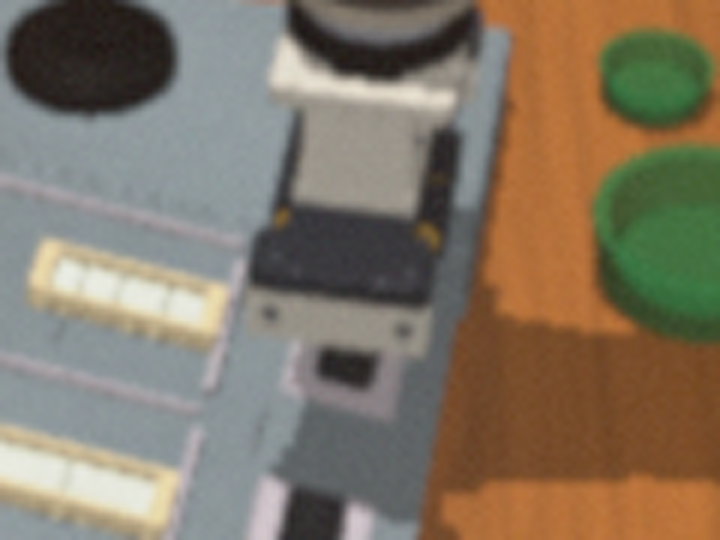

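>>> jog_arm --increments '[{"slide": [-1,-1,1],"roll": 0,"gripper": 0},{"slide": [-1,-1,2],"roll": 0,"gripper": 0},{"slide": [-1,-1,3],"roll": 0,"gripper": 0},{"slide": [-1,-1,4],"roll": 0,"gripper": 0},{"slide": [-1,-1,5],"roll": 0,"gripper": 0},{"slide": [-1,-1,6],"roll": 0,"gripper": 0},{"slide": [-1,-1,7],"roll": 0,"gripper": 0},{"slide": [-1,-1,8],"roll": 0,"gripper": 0},{"slide": [-1,-1,8.5],"roll": 0,"gripper": 0},{"slide": [-1,-1,8.5],"roll": 0,"gripper": 0}]'

```text
clock: 3.58
position: [0.4402, -0.1735, 0.0511]
ee_rot: [-3.133, 0.23, 0.0]
force: [-0.4, 0.5, 0.9]
width: 0.003
```

```bash
python3 -c "
from h import *
delta([.4403,-.1731,.044])"
```

```text
3.5833 [ 0.44021173 -0.17352116  0.05111116] [-0.35452271  0.47879522  0.87801402] 0.00262153527332761
yaw -8.379932890981845 tilt [-8.51007914e-05  2.41121889e-05 -9.99999996e-01]
slide mm [ 0.02657299 -0.42944732  7.11116163]
```

>>> jog_arm --increments '[{"slide": [0,0,1],"roll": 0,"gripper": 0},{"slide": [0,0,2],"roll": 0,"gripper": 0},{"slide": [0,0,3],"roll": 0,"gripper": 0},{"slide": [0,0,4],"roll": 0,"gripper": 0},{"slide": [0,0,5],"roll": 0,"gripper": 0},{"slide": [0,0,5.5],"roll": 0,"gripper": 0},{"slide": [0,0,5.5],"roll": 0,"gripper": 0},{"slide": [0,0,5.5],"roll": 0,"gripper": 0},{"slide": [0,0,5.5],"roll": 0,"gripper": 0},{"slide": [0,0,5.5],"roll": 0,"gripper": 0}]'

```text
clock: 4.42
position: [0.4404, -0.1736, 0.0458]
ee_rot: [3.133, -0.23, 0.001]
force: [1.8, -0.4, 1.7]
width: 0.003
```

```bash
python3 -c "
from h import *
delta([.4403,-.1731,.044])"
```

```text
4.4167 [ 0.4403957  -0.17358679  0.04582252] [ 1.80376215 -0.37157982  1.69865864] 0.0029386494462431446
yaw -8.384575643185862 tilt [ 3.78245909e-04 -1.09707730e-04 -9.99999922e-01]
slide mm [-0.16636796 -0.46773108  1.82243409]
```

>>> jog_arm --increments '[{"slide": [0,0,1],"roll": 0,"gripper": 0},{"slide": [0,0,2],"roll": 0,"gripper": 0},{"slide": [0,0,3],"roll": 0,"gripper": 0},{"slide": [0,0,3.5],"roll": 0,"gripper": 0},{"slide": [0,0,3.5],"roll": 0,"gripper": 0},{"slide": [0,0,3.5],"roll": 0,"gripper": 0},{"slide": [0,0,3.5],"roll": 0,"gripper": 0},{"slide": [0,0,3.5],"roll": 0,"gripper": 0},{"slide": [0,0,3.5],"roll": 0,"gripper": 0},{"slide": [0,0,3.5],"roll": 0,"gripper": 0}]'

```text
clock: 5.25
position: [0.4408, -0.1737, 0.043]
ee_rot: [3.133, -0.229, 0.002]
force: [-0.8, 0.9, 17.0]
width: 0.001
```

```bash
python3 -c "
from h import *
delta([.4403,-.1731,.044])"
```

```text
5.25 [ 0.44078756 -0.17368462  0.04301358] [-0.84798663  0.90478958 16.97374664] 0.001300343608155315
yaw -8.379695000954177 tilt [ 1.29271945e-03 -5.26478435e-04 -9.99999026e-01]
slide mm [-0.5662131  -0.50700218 -0.98735522]
```

>>> jog_arm --increments '[{"slide": [0,0,-0.3],"roll": 0,"gripper": 0},{"slide": [0,0,-0.3],"roll": 0,"gripper": 0},{"slide": [0,0,-0.3],"roll": 0,"gripper": 0},{"slide": [0,0,-0.3],"roll": 0,"gripper": 0},{"slide": [0,0,-0.3],"roll": 0,"gripper": 0},{"slide": [0,0,-0.3],"roll": 0,"gripper": 0},{"slide": [0,0,-0.3],"roll": 0,"gripper": 0},{"slide": [0,0,-0.3],"roll": 0,"gripper": 0},{"slide": [0,0,-0.3],"roll": 0,"gripper": 0},{"slide": [0,0,-0.3],"roll": 0,"gripper": 0}]'

```text
clock: 6.08
position: [0.4407, -0.1736, 0.0431]
ee_rot: [3.133, -0.23, 0.002]
force: [0.4, -0.5, 13.9]
width: 0.003
```

>>> jog_arm --increments '[{"slide": [0,0,-2],"roll": 0,"gripper": 0},{"slide": [0,0,-6],"roll": 0,"gripper": 0},{"slide": [0,0,-12],"roll": 0,"gripper": 0},{"slide": [0,0,-22],"roll": 0,"gripper": 0},{"slide": [0,0,-38],"roll": 0,"gripper": 0},{"slide": [0,0,-58],"roll": 0,"gripper": 0},{"slide": [0,0,-80],"roll": 0,"gripper": 0},{"slide": [0,0,-105],"roll": 0,"gripper": 0},{"slide": [0,0,-130],"roll": 0,"gripper": 0},{"slide": [0,0,-150],"roll": 0,"gripper": 0}]'

```text
clock: 6.92
position: [0.4396, -0.1734, 0.1947]
ee_rot: [3.133, -0.23, 0.0]
force: [0.1, 0.3, 0.1]
width: 0.004
```

>>> jog_arm --increments '[{"slide": [-5,10,-10],"roll": 0,"gripper": 0},{"slide": [-12,30,-15],"roll": 0,"gripper": 0},{"slide": [-22,52,-20],"roll": 0,"gripper": 0},{"slide": [-32,75,-20],"roll": 0,"gripper": 0},{"slide": [-42,98,-20],"roll": 0,"gripper": 0},{"slide": [-52,121,-20],"roll": 0,"gripper": 0},{"slide": [-62,144,-20],"roll": 0,"gripper": 0},{"slide": [-70,162,-20],"roll": 0,"gripper": 0},{"slide": [-74,172,-20],"roll": 0,"gripper": 0},{"slide": [-75,175,-20],"roll": 0,"gripper": 0}]'

```text
clock: 7.75
position: [0.3389, -0.3369, 0.2127]
ee_rot: [-3.133, 0.234, 0.001]
force: [-0.4, 0.2, 0.1]
width: 0.007
```

```bash
python3 -c "
from h import *
import cv2
for n in ('top','side'):
    d=arm.get_image(n);cv2.imwrite('pics/%s3.png'%n,d['frame'])
    a=np.load(n+'0.npz')['frame']
    f=np.abs(a.astype(int)-d['frame']).max(2)>70;cv2.imwrite('pics/%sdiff.png'%n,f.astype(np.uint8)*255)
    if n=='top': print(f[185:300,160:400].sum(), np.argwhere(f[130:300,160:460])[:10]+[130,160])
delta([.4403,-.1731,.044])
"
```

```text
39 [[293 459]
 [294 457]
 [294 458]
 [294 459]
 [295 392]
 [295 393]
 [295 394]
 [295 395]
 [295 456]
 [295 457]]
7.85 [ 0.3404757  -0.3353599   0.21262882] [ 0.54123386  0.92648976 -0.26943422] 0.006950477838918714
yaw -8.414596470905066 tilt [-9.27227432e-05  5.23639624e-04 -9.99999859e-01]
slide mm [  75.03377755 -175.03589966  168.70450724]
```

View pics/top3.png

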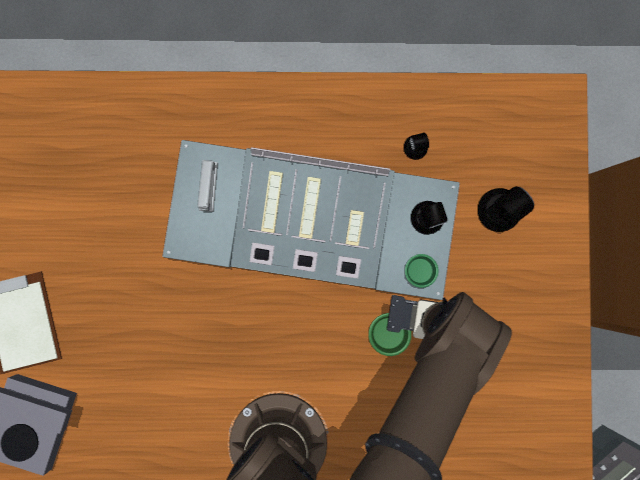

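View pics/side3.png

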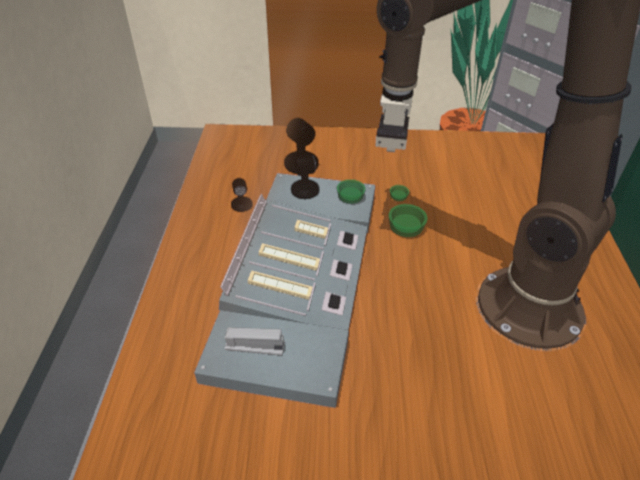

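Everything in both views is where it was. The key at (348,267) is back up, and the hand is clear over the desk near (410,315), touching nothing.

```bash
python3 -c "
from cell import arm
print(arm.sign_off())"
```

```text
the job is handed in; nothing more can be done
None
```

I pressed the right bay's key, the one below the short strip holder, with the shut fingertips. I held it right down for about 1.5 s, let it up and drew the hand well clear. The job was handed in at about 7.9 s.

- **Press:** the key reached its stop about 8 mm below first contact. The force there was 17 N, then about 14 N after I backed off slightly, against roughly 4 N for the key's spring alone. It was therefore fully down, though pressed a little harder than needed.
- **Hold time:** I worked out the 1.5 s from the move timing, because I had no direct reading of the key's depth.
- **Last checks:** the key looks back up, and the wrist force is near zero. The hand is about 0.2 m to the side of the key and 0.17 m above it. Comparing the before and after top views, I saw no change in the other keys, holders, rail, microphone, stapler or ashtray. The few pixels that differed on the console were by its front edge, where the arm now shows.
- **Disagreement:** the side camera put the key about 8 mm further left than the top camera. I put this down to that camera also seeing the key's side, so I went by the top view.

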